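# Flip the drone's cover plate over the ramp edge and lay it on the deck

### The job

The drone's square cover plate lies blue face down among the parts on the green mat. Turn it over by dropping it across the raised edge of the orange ramp so that it flips by itself into the black catch tray - the gripper must not do the turning - then pick it up blue face up and lay it gently, centred and square, flat on the black pad on top of the drone and let go. Leave the battery, bottle, black module and remote control where they are.

Things in the scene. Friction and masses are not known exactly. Their poses are not given: they have to be found in the camera images.
- cover_center (a point): Centre of the cover plate, a square white plastic plate 52 x 52 x 6 mm, about 30 g; the origin is half-way through its thickness. Its own z axis points out of the blue face (blue with a yellow stripe and four screw heads, the other face plain white), x and y run square to its sides. At the start it lies flat on the mat with the blue face, so its z axis, down.
- ramp_edge (a point): Middle of the ramp's straight top edge, 84 mm wide along own y, 85 mm above the table. Own x is level, out over the tray; z up. To -x the ramp falls at 49 degrees, to +x is a sheer drop (nose reaches 4 mm out). A cover let go level and square, underside 20 to 60 mm above the edge and centre 12 to 20 mm out to +x, catches the edge with its rear part, flips, and lands some 40 mm out.
- ramp: The fixed orange ramp of the flip stand, 84 mm wide, same axes as its edge; the origin lies on the table straight below the middle of the edge. With its base it covers 85 mm to -x of the edge.
- catch_floor (a point): Centre of the floor of the catch tray of the flip stand, on the floor's top face, 6 mm above the table; same axes as the ramp edge, 102.5 mm to +x of it. The tray is 205 mm along x by 190 mm along y outside, with rims 6 mm thick that rise 8 mm above its floor on its +x, +y and -y sides; the ramp (84 mm wide) stands at the -x side.
- deck_center (a point): Centre of the drone's flat top deck, on its top face, 52 mm above the table; z up, x and y square to the deck's sides. The deck is 66 x 66 mm and carries a thin black pad 54 x 54 mm, on which the cover goes. The drone is fixed; its four white rings (106 mm outer diameter, centred 70 mm to each side in x and y) and their motors stay below 34 mm above the table.
- battery_center (a point): Centre of the battery pack, dark with yellow band, 74 x 34 x 27 mm (x, y, z), lying on the mat near one of the two parts' places. Bystander.
- bottle_center (a point): Centre of a small white bottle with red cap, 34 mm in diameter and 66 mm tall, standing on the mat. Bystander.
- module_center (a point): Centre of a black electronics module 46 x 46 x 14 mm with a silver top, lying on the mat at the other of the two parts' places. Bystander.
- remote_center (a point): Centre of the remote control's case, black, 105 x 165 x 34 mm with two small sticks that reach 52 mm above the table, lying on the table. Bystander.
Not all that is in view belongs to the job. What is meant by the part that bears cover_center is not pink or purple, and is the smaller of those in its own colour.

How it is judged:
By the outcome, as a careful person would: the job done as asked, in the order asked, and still so for the second after the job is handed in, with the robot touching nothing.
It also fails if it takes over 54 s, if anything falls off the work surface, if the arm or the gripper's body presses on something with over 40 N, if the wrist force passes 120 N, or if a joint passes its speed limit or range.

### The arm

A 7-joint arm with a two-finger parallel gripper is mounted at the origin on the work surface. World frame = base frame: x ahead of the robot, y to its left, z up, the work surface at z = 0. Lengths are in mm, angles in rad, forces in N, time in s.
With the tool pointing down it reaches from about 350 to 900 mm from the base axis. Payload 7.2 kg.
Tool frame: the origin (TCP) lies at the very end of the fingers, on their centre line; the grasp point (between the pads) lies r.grip_point_offset behind it (r.grip_point_offset is the distance from the TCP to the grasp point, in mm); z points along the fingers, y is the line along which they close (so a half turn about z gives the same grasp; the last joint's range is limited). The gripper opens to 85 mm and grips with 20 to 120 N. Pads are 22 mm wide; open, the fingers measure 114 mm over their backs; the gripper's body (76 mm by 85 mm) begins 54 mm behind the grasp point. The pads swing forward as they close: fully open they stand 13 mm farther back than shut.
Start: joints at [-1.406, 0.411, -0.013, 1.596, 0.006, 1.134, -0.082], TCP at [144.199, 608.141, 231.297] pointing down, gripper open.
Joint ranges: [-2.95, 2.95], [-0.29, 1.99], [-1.47, 1.44], [0.14, 2.54], [-1.03, 4.17], [0.13, 1.85], [-2.86, 2.86]. Speed limits (rad/s): [2.39, 2.39, 3.01, 3.01, 3.14, 3.14, 3.14].

### API

Orientations are given as a unit quaternion [x, y, z, w].
In Python, from station import r gives the robot as it stands.
- The arm moves only by the tool drive_tool, never from a script. Its argument "steps" is a list that holds one entry, the list of rows, each a list of 6 numbers: the shift along the tool's x, y, z normalised to -1 to 1, where 1 is 40 cm, then the turn, a rotation vector about the tool's x, y, z normalised to -1 to 1, where 1 is 60 degrees. In form: [[[tx, ty, tz, rx, ry, rz], ...]]. A call has 1 to 5 rows; each row is the pose to reach, as a shift and turn from the pose commanded when the call began, along the tool's axes at that moment; what a row does not reach only later rows make up. A row lasts 1/10 s, in which the tool goes at most 50 mm and 8.59 degrees, less where a joint would pass 70% of its speed; a pose out of reach is approached as far as the arm can. A call with a number of a shift or a turn outside -1 to 1 is refused whole. A call with a gripper value outside its range is refused whole. "gripper" is the gripper command: -1 is shut, 1 is fully open, values between are in proportion, set as the call begins (left out, the last holds). The fingers move at their own pace and stop on an object; "newtons" is the grip in N (left out, the last holds). Time passes only in rows, so rows that repeat a pose let the fingers close. It gives the time, the measured TCP pose, the force, the opening and the grip force at its end, in the units of the state.
- r.get_obs(): the state, without advancing time (a new reading comes with each control period).
- r.snapshot(name): name is "scene" or "side" or "wrist"; returns a dict with "img" (480x640x3 uint8, blue, green, red), "depth" (480x640 float32, mm along the optical axis (not along the pixel's ray), 0 where there is no reading), "fx", "fy", "cx", "cy" (pixels), "k1" (the pictures are not rectified: a ray, as slopes to the right and down, at radius r is drawn at 1 + k1 r^2 times it, then the intrinsics apply), "R" (3x3) and "t" (3): a world point X has camera coordinates R X + t; the wrist camera has in their place "tool_from_camera" (4x4, takes a point from camera to tool coordinates, whose origin is the TCP and whose axes are the flange's). Camera axes: x right, y down, z forward; pixel columns grow to the right and rows downward; lengths in mm; the calibration is good to about 2 mm. A picture is of the moment at which its call begins: read the wrist's pose just before it.
- r.hand_in(): hands the job in; it is judged then, once.
The state is a dict: "time_s": time; "joints": joint angles; "qd": joint speeds; "joint_efforts": joint torques, N m; "ee_pos": TCP position; "tool_rot": TCP orientation; "force": force on the tool from outside, world axes, zero at the start; "ft_torque": the same for the moment, N m; "finger_gap": opening from 0.0 (shut) to 1.0 (fully open); "gripper_force": force on a finger pad.
Only numpy, scipy, OpenCV 4.12 (cv2) and the standard library are available. Lean on these libraries where they do the work, as an engineer would, in place of code of your own. Each camera call takes 0.05 s, during which the arm holds its last target. There are 200 camera calls.

## Working session

There is one attempt and no reset: what is moved stays moved. The work goes in short steps, Python scripts to look and compute and a tool call to move; the robot and the scene stay as the last step left them, time stands still between calls to the robot, and variables do not carry over. Pictures are saved under pics/ and viewed, at most 13 in all, crops included, and the job is handed in when it is done.

Besides the shell and the picture viewer there is one more tool, called after ">>>" by a JSON object that holds its "method" and its "body", one argument or row to a line. drive_tool: Moves the arm, as the interface text tells. Its arguments: {"type":"object","properties":{"steps":{"type":"array"},"gripper":{"type":"number"},"newtons":{"type":"number"}},"required":["steps"]}

```bash
ls; mkdir -p pics; cat > h.py <<'E'
import numpy as np, cv2, pickle
from scipy.spatial.transform import Rotation as Ro
from station import r
def snap(n):
    o=r.get_obs(); s=r.snapshot(n)
    if n=="wrist":
        T=np.eye(4); T[:3,:3]=Ro.from_quat(o["tool_rot"]).as_matrix(); T[:3,3]=o["ee_pos"]
        C=T@np.array(s["tool_from_camera"]); s["Rc"]=C[:3,:3]; s["o"]=C[:3,3]
    else:
        R=np.array(s["R"]); s["Rc"]=R.T; s["o"]=-R.T@np.array(s["t"])
    return s
def rays(s,px):
    px=np.atleast_2d(np.array(px,float))
    K=np.array([[s["fx"],0,s["cx"]],[0,s["fy"],s["cy"]],[0,0,1]])
    u=cv2.undistortPoints(px[:,None],K,np.array([s["k1"],0,0,0,0.]))[:,0]
    return np.c_[u,np.ones(len(u))]@s["Rc"].T
def onz(s,px,z):
    d=rays(s,px); return s["o"]+d*((z-s["o"][2])/d[:,2])[:,None]
def save(n,s): cv2.imwrite(f"pics/{n}.png",s["img"]); pickle.dump(s,open(f"{n}.pkl","wb"))
def load(n): return pickle.load(open(f"{n}.pkl","rb"))
E
python3 - <<'E'
from h import *
o=r.get_obs(); print(o, r.grip_point_offset)
a=snap("scene"); save("scene0",a); b=snap("side"); save("side0",b); c=snap("wrist"); save("wrist0",c)
cv2.imwrite("pics/wrist_side.png",np.hstack([cv2.resize(c["img"],(400,300)),cv2.resize(b["img"],(400,300))]))
print(a["o"],b["o"],c["o"])
E
```

```text
pics
{'time_s': 0.0, 'joints': array([-1.40620815,  0.41193729, -0.0127334 ,  1.59701642,  0.00558627,
        1.13429561, -0.08219222]), 'qd': array([ 0.00026695, -0.00158405,  0.00027737,  0.00090787, -0.00120228,
        0.00127926,  0.00027726]), 'joint_efforts': array([ 3.88761591e-04, -6.00639653e+01,  6.82022665e-01, -2.99421161e+01,
        1.36694836e-02,  1.05672548e-02, -1.30705925e-05]), 'ee_pos': array([144.09376575, 607.66691173, 230.44095625]), 'tool_rot': array([ 1.16108542e-01,  9.93236200e-01, -8.09273798e-04, -4.74353731e-05]), 'force': array([ 0.3967087 , -0.01934258,  0.19981853]), 'ft_torque': array([-0.0059977 ,  0.04572607,  0.01566285]), 'gripper_force': 0.0, 'finger_gap': 0.9959251067697433} 18.700000000000003
[1153.70361396 -245.03715704 1057.99147561] [  12.41804897 -643.04284111  963.51059869] [ 78.13935244 622.64407569 374.72341239]
```

View pics/scene0.png

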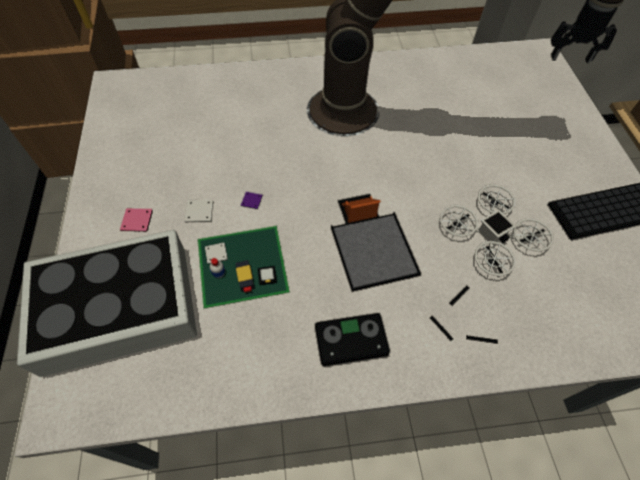

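View pics/side0.png

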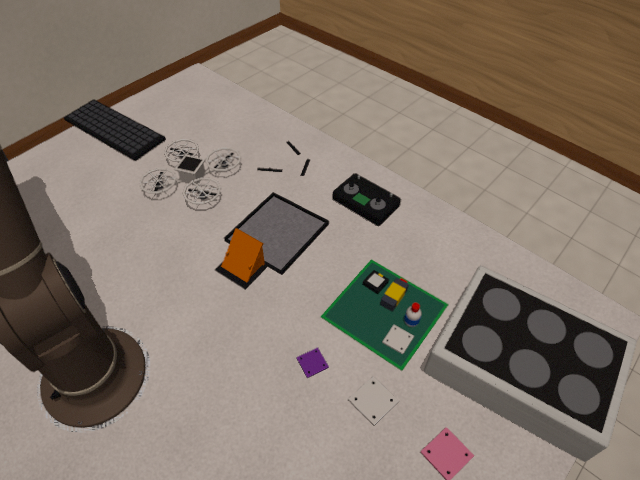

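Four plates are in view: pink at scene (137,219), purple (252,200), a white one off the mat (200,210), and a white one on the mat (216,250). The description rules out pink and purple and asks for the smaller white one, which looks like the plate on the mat. I'll check this with sizes and a crop.

```bash
cat > m.py <<'E'
from h import *
a=load("scene0"); b=load("side0"); c=load("wrist0")
def blobs(s,mask,z,roi,amin,name):
    x0,y0,x1,y1=roi; m=np.zeros(mask.shape,np.uint8); m[y0:y1,x0:x1]=mask[y0:y1,x0:x1]
    cs,_=cv2.findContours(m,cv2.RETR_EXTERNAL,cv2.CHAIN_APPROX_NONE)
    for k in cs:
        if cv2.contourArea(k)<amin: continue
        w=onz(s,k[:,0]+0.0,z)[:,:2].astype(np.float32); q=cv2.minAreaRect(w)
        print(name,"px",k[:,0].mean(0).round(),"w",np.round(q[0]),"size",np.round(q[1]),"ang",round(q[2],1))
for n,s,rs in (("scene",a,dict(mat=(190,220,300,310),wh=(180,190,235,270),or_=(330,180,400,230),pad=(482,205,515,245),tray=(325,205,425,295))),
               ("side",b,dict(mat=(315,255,455,370),wh=(340,320,420,430),or_=(215,225,270,285),pad=(174,148,210,182),tray=(222,190,332,275)))):
    h=cv2.cvtColor(s["img"],cv2.COLOR_BGR2HSV); H,S,V=h[...,0],h[...,1],h[...,2]
    blobs(s,((H>50)&(H<95)&(S>90)).astype(np.uint8),2,rs["mat"],500,n+" mat")
    blobs(s,((S<40)&(V>205)).astype(np.uint8),6,rs["wh"],80,n+" white")
    blobs(s,((H<18)&(S>150)&(V>60)).astype(np.uint8),85,rs["or_"],80,n+" orange(z85)")
    blobs(s,(V<60).astype(np.uint8),52,rs["pad"],80,n+" pad")
    blobs(s,(V<125).astype(np.uint8),6,rs["tray"],900,n+" tray")
A=cv2.resize(a["img"][180:330,110:310],(800,600),interpolation=cv2.INTER_CUBIC)
B=b["img"][250:480,290:480]
cv2.imwrite("pics/crop1.png",np.hstack([cv2.resize(a["img"][185:315,120:300],(440,318),interpolation=3),cv2.resize(c["img"],(360,318))]))
E
python3 m.py
```

```text
scene mat px [241. 267.] w [ 557. -360.] size [207. 217.] ang 4.8
scene orange(z85) px [361. 208.] w [471. -26.] size [64. 97.] ang 4.8
scene pad px [498. 223.] w [538. 334.] size [50. 48.] ang 24.9
scene tray px [371. 245.] w [525.  -7.] size [272. 194.] ang 7.4
side mat px [387. 310.] w [ 551. -359.] size [209. 220.] ang 4.7
side orange(z85) px [243. 254.] w [401. -43.] size [109. 126.] ang 7.4
side pad px [189. 163.] w [535. 335.] size [49. 50.] ang 23.7
side tray px [272. 235.] w [532.  -3.] size [256. 199.] ang 7.3
```

View pics/crop1.png

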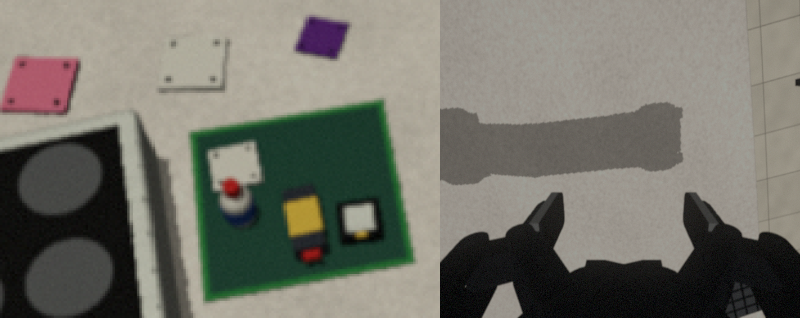

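The crop shows the white plate on the mat at crop (234,163). It is clearly smaller than the white one off the mat at (195,64), so the plate on the mat is the cover. The bottle stands close to its near side. The wrist view is just tabletop.

```bash
python3 - <<'E'
from h import *
a=load("scene0"); b=load("side0"); c=load("wrist0")
print("wrist centre ray hits", onz(c,[[320,240],[320,0],[320,300],[0,240],[639,240]],0).round(), c["Rc"].round(2), c["fx"])
for n,s,px in (("scene",a,[(216,252),(200,210)]),("side",b,[(398,339),(374,400)])):
    h=cv2.cvtColor(s["img"],cv2.COLOR_BGR2HSV)
    for p in px:
        print(n,p,h[p[1],p[0]])
        m=cv2.inRange(h,(0,0,160),(179,60,255))if p==px[0] else cv2.inRange(h,(0,0,0),(179,255,255))
        if p==px[0]:
            k,l,st,ce=cv2.connectedComponentsWithStats(m); i=l[p[1],p[0]]
            cs,_=cv2.findContours((l==i).astype(np.uint8),0,cv2.CHAIN_APPROX_NONE)
            w=onz(s,max(cs,key=len)[:,0],8)[:,:2].astype(np.float32); print(st[i],cv2.minAreaRect(w))
print("bottle cap", onz(a,[[215,262]],66), onz(b,[[415,307]],66))
print("ramp edge px scene L/R", onz(a,[[347,200],[379,197],[346,207],[381,203]],85).round())
E
```

```text
wrist centre ray hits [[181. 591.   0.]
 [-45. 645.   0.]
 [251. 574.   0.]
 [ 99. 245.   0.]
 [263. 934.   0.]] [[ 0.23  0.94  0.26]
 [ 0.97 -0.22 -0.06]
 [-0.    0.26 -0.96]] 354.82550533778334
scene (216, 252) [ 25  26 175]
[206 244  20  18 220] ((513.8639526367188, -427.37109375), (46.02189636230469, 47.486881256103516), 6.721621513366699)
scene (200, 210) [ 25  26 176]
side (398, 339) [ 14  31 171]
[384 326  29  27 411] ((509.14617919921875, -426.89324951171875), (49.348114013671875, 49.17617416381836), 7.989499568939209)
side (374, 400) [ 13  29 170]
bottle cap [[ 577.51460731 -418.9448119    66.        ]] [[ 565.83288432 -421.75714842   66.        ]]
ramp edge px scene L/R [[439. -63.  85.]
 [440.  24.  85.]
 [462. -70.  85.]
 [460.  25.  85.]]
```

>>> {"method": "drive_tool", "body": {
  "steps": [
    [[-1.0, -0.44, 0, 0, 0, -0.34], [-1.0, -0.44, 0, 0, 0, -0.34], [-1.0, -0.44, 0, 0, 0, -0.34], [-1.0, -0.44, 0, 0, 0, -0.34], [-1.0, -0.44, 0, 0, 0, -0.34]]
  ],
  "gripper": 1
}}

```text
time_s: 0.65
ee_pos: [344.5, 456.2, 231.2]
tool_rot: [-0.062, 0.998, -0.0, -0.0]
force: [0.8, 0.4, 0.3]
finger_gap: 1.006
gripper_force: 0.0
```

>>> {"method": "drive_tool", "body": {
  "steps": [
    [[-0.35, -0.32, 0, 0, 0, 0], [-0.35, -0.32, 0, 0, 0, 0], [-0.35, -0.32, 0, 0, 0, 0], [-0.35, -0.32, 0, 0, 0, 0], [-0.35, -0.32, 0, 0, 0, 0]]
  ]
}}

```text
time_s: 1.15
ee_pos: [503.1, 341.9, 231.0]
tool_rot: [-0.057, 0.998, -0.002, 0.001]
force: [-0.4, -0.5, 0.2]
finger_gap: 0.996
gripper_force: 0.0
```

```bash
python3 - <<'E'
from h import *
o=r.get_obs(); print(o["ee_pos"],o["qd"].round(3)); c=snap("wrist"); save("wdrone",c)
E
```

```text
[503.11293218 341.94743074 230.97462586] [-0.061 -0.013 -0.075  0.029 -0.026  0.002 -0.067]
```

>>> {"method": "drive_tool", "body": {
  "steps": [
    [[0, -0.88, 0, 0, 0, 0], [0, -0.88, 0, 0, 0, 0], [0, -0.88, 0, 0, 0, 0], [0, -0.88, 0, 0, 0, 0], [0, -0.88, 0, 0, 0, 0]]
  ]
}}

```text
time_s: 1.7
ee_pos: [527.8, 99.5, 231.3]
tool_rot: [-0.063, 0.998, 0.0, -0.0]
force: [0.5, -0.0, -0.6]
finger_gap: 0.996
gripper_force: 0.0
```

>>> {"method": "drive_tool", "body": {
  "steps": [
    [[0.13, -0.28, 0, 0, 0, 0], [0.13, -0.28, 0, 0, 0, 0], [0.13, -0.28, 0, 0, 0, 0], [0.13, -0.28, 0, 0, 0, 0], [0.13, -0.28, 0, 0, 0, 0]]
  ]
}}

```text
time_s: 2.2
ee_pos: [490.6, -16.4, 231.4]
tool_rot: [-0.062, 0.998, 0.0, 0.0]
force: [-0.3, 0.6, 0.8]
finger_gap: 1.002
gripper_force: 0.0
```

```bash
python3 - <<'E'
from h import *
o=r.get_obs(); print(o["ee_pos"],o["qd"].round(3)); c=snap("wrist"); save("wtray",c)
d=load("wdrone")
cv2.imwrite("pics/two.png",np.hstack([cv2.resize(d["img"],(400,300)),cv2.resize(c["img"],(400,300))]))
E
```

```text
[490.57780715 -16.38827313 231.39952818] [-0.022  0.012 -0.019 -0.012 -0.002 -0.002  0.001]
```

View pics/two.png

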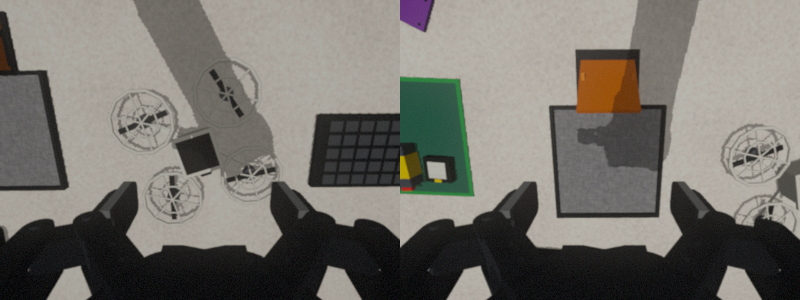

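>>> {"method": "drive_tool", "body": {
  "steps": [
    [[0, -1, 0, 0, 0, 0], [0, -1, 0, 0, 0, 0], [0, -1, 0, 0, 0, 0], [0, -1, 0, 0, 0, 0], [0, -1, 0, 0, 0, 0]]
  ]
}}

```text
time_s: 2.75
ee_pos: [523.0, -265.2, 231.0]
tool_rot: [-0.064, 0.998, 0.0, 0.0]
force: [0.8, 0.4, 1.1]
finger_gap: 0.999
gripper_force: 0.0
```

Left half: the drone deck with its black pad at about (198,155). Right half: the tray at (552–667, 107–216) and the ramp's orange edge at the bottom of the orange area, row ~112, columns 578–640. Next I move over the cover and measure from these pictures.

>>> {"method": "drive_tool", "body": {
  "steps": [
    [[0.15, -0.38, 0.2, 0, 0, 0], [0.15, -0.38, 0.2, 0, 0, 0], [0.15, -0.38, 0.2, 0, 0, 0], [0.15, -0.38, 0.2, 0, 0, 0], [0.15, -0.38, 0.2, 0, 0, 0]]
  ]
}}

```text
time_s: 3.25
ee_pos: [478.4, -426.3, 148.2]
tool_rot: [-0.06, 0.998, 0.0, -0.002]
force: [-0.7, 0.4, 0.2]
finger_gap: 1.001
gripper_force: 0.0
```

```bash
cat > m2.py <<'E'
from h import *
def rect(s,mask,seed,z,name):
    k,l,st,ce=cv2.connectedComponentsWithStats(mask); i=l[seed[1],seed[0]]
    cs,_=cv2.findContours((l==i).astype(np.uint8),0,cv2.CHAIN_APPROX_NONE)
    c=max(cs,key=len)[:,0]; w=onz(s,c,z)[:,:2].astype(np.float32); q=cv2.minAreaRect(w)
    print(name,i,st[i],"w",np.round(q[0],1),"size",np.round(q[1],1),"ang",round(q[2],2)); return w,q
E
python3 - <<'E'
from m2 import *
o=r.get_obs(); print(o["ee_pos"],o["qd"].round(3)); c=snap("wrist"); save("wcover",c)
h=cv2.cvtColor(c["img"],cv2.COLOR_BGR2HSV)
cv2.imwrite("pics/cover.png",c["img"])
d=load("wdrone"); hd=cv2.cvtColor(d["img"],cv2.COLOR_BGR2HSV); print(hd[248,316])
rect(d,cv2.inRange(hd,(0,0,0),(179,255,55)),(316,248),52,"pad")
t=load("wtray"); ht=cv2.cvtColor(t["img"],cv2.COLOR_BGR2HSV); print(ht[260,270],ht[150,330])
w,q=rect(t,cv2.inRange(ht,(0,0,0),(179,80,125)),(270,320),14,"tray")
w,q=rect(t,cv2.inRange(ht,(0,140,60),(18,255,255)),(330,130),85,"orange")
b=cv2.boxPoints(q); print(b.round(1))
m=cv2.inRange(ht,(0,140,60),(18,255,255)); ys,xs=np.nonzero(m[90:200,270:400]);
for x in (290,300,310,330,340,350,360,370,378):
    col=np.nonzero(m[80:200,x])[0]+80
    if len(col): print(x,col.min(),col.max(),onz(t,[[x,col.max()]],85).round(1)[0,:2])
E
```

```text
[ 478.43741989 -426.28359273  148.20601522] [-0.058 -0.047 -0.041  0.003 -0.007  0.031 -0.053]
[174  30  42]
pad 64 [ 282  213   69   66 2842] w [536.1 334.7] size [52.4 52.4] ang 24.69
[  0   2 117] [ 13 214 157]
tray 3 [  238     0   240   349 42932] w [476.9  -4.6] size [374.5 208.8] ang 1.57
orange 1 [ 282   95  104   86 8194] w [422.8 -19.3] size [64.9 83.7] ang 7.1
[[385.4  18.2]
 [395.7 -64.8]
 [460.1 -56.8]
 [449.8  26.2]]
290 96 180 [459.3 -50.4]
300 96 180 [458.3 -42.3]
310 95 180 [457.3 -34.3]
330 95 180 [455.3 -18.1]
340 95 179 [453.5 -10.1]
350 95 180 [453.3  -1.9]
360 95 180 [452.3   6.2]
370 95 180 [451.3  14.2]
378 111 179 [449.7  20.6]
```

View pics/cover.png

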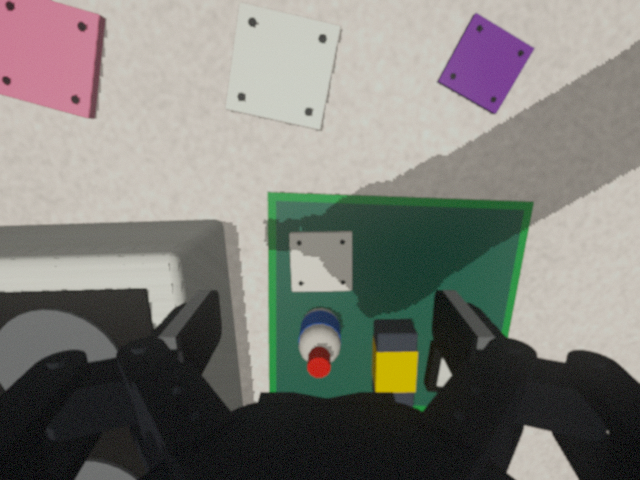

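The cover is at (290–352, 232–292), half in shadow. The bottle is below it at (320,340), the battery at (396,360), and the stove edge to its left at about x=235. I need the cover's pose and the height and position of the stove.

```bash
python3 - <<'E'
from m2 import *
c=load("wcover"); h=cv2.cvtColor(c["img"],cv2.COLOR_BGR2HSV)
m=np.zeros((480,640),np.uint8); m[215:308,278:365]=cv2.inRange(h,(0,0,60),(179,70,255))[215:308,278:365]
m=cv2.morphologyEx(m,cv2.MORPH_CLOSE,np.ones((9,9)))
m=cv2.morphologyEx(m,cv2.MORPH_OPEN,np.ones((9,9)))
rect(c,m,(320,262),8,"cover z8")
D=c["depth"]
def P(s,u,v):
    d=rays(s,[[u,v]])[0]; dep=s["depth"][v,u]; f=s["Rc"][:,2]; return (s["o"]+d*dep/(d@f)).round(1)
for u,v in [(320,262),(300,275),(380,230),(275,260),(180,240),(210,300),(218,226),(230,260),(245,300),(320,310),(318,365),(100,280),(396,365),(500,210)]: print(u,v,P(c,u,v))
t=load("wtray"); ht=cv2.cvtColor(t["img"],cv2.COLOR_BGR2HSV); V=ht[...,2].astype(int)
for u in (270,300,330,360,390): print("far rim",u,V[335:356,u])
for v in (200,250,300): print("L",v,V[v,235:265],"R",V[v,405:435])
print("tray near",[ (u,V[160:182,u]) for u in (255,410)])
print(P(t,330,178),P(t,330,170),P(t,330,150),P(t,330,186),P(t,330,300))
E
```

```text
cover z8 1 [ 278  216   76   77 5033] w [ 505.8 -432.1] size [67.6 62.4] ang 7.97
320 262 [ 510.9 -428.1    9.5]
300 275 [ 524.8 -443.7    8.9]
380 230 [ 478.7 -381.1    3.6]
275 260 [ 515.6 -466.5    4. ]
180 240 [ 484.9 -521.4   71.8]
210 300 [ 473.4 -470.7  172.5]
218 226 [ 487.1 -512.    19.4]
230 260 [ 520.7 -505.2    2.7]
245 300 [ 556.8 -490.2    2.4]
320 310 [ 553.9 -423.1   11.7]
318 365 [ 567.9 -422.    70.1]
100 280 [ 504.9 -555.8  101.4]
396 365 [ 588.  -353.8   30.3]
500 210 [ 449.8 -285.3    4.5]
far rim 270 [109 105 111 111 105  86  54  40  38  41  41  46  64 116 164 179 181 183
 182 180 182]
far rim 300 [111 108 112 109 102  76  51  33  39  48  47  43  58 116 167 179 179 181
 183 182 183]
far rim 330 [115 108 110 108 105  73  50  42  41  39  42  45  64 123 166 182 183 178
 181 179 180]
far rim 360 [111 111 112 112 101  75  42  39  41  45  42  51  82 138 168 177 175 172
 173 173 178]
far rim 390 [109 111 113 107  94  66  39  36  35  41  45  46  85 134 169 181 181 181
 179 183 182]
L 200 [181 181 181 177 160 117  69  52  51  53  45  48  67  88 108 114 115 119
 108 112 1
[... 349 characters left out ...]
 35  43  57  95 120
 126 125 135 154 173 181 183 185 183 183 183 182]
L 300 [183 179 179 178 180 178 176 176 176 177 178 163 124  70  50  48  48  42
  49  77 105 109 111 110 111 111 109 112 114 114] R [113 111 112 113 102  81  52  30  41  48  42  60 106 150 175 182 180 181
 178 178 179 179 185 183 185 185 183 178 155 106]
tray near [(255, array([182, 181, 180, 182, 183, 183, 184, 173, 134,  80,  61,  53,  58,
        59,  64,  86, 106, 115, 114, 113, 114, 114])), (410, array([123, 124, 125, 125, 123, 123, 115,  93,  52,  40,  37,  34,  37,
        38,  52,  62,  66,  71,  72,  69,  69,  73]))]
[453.8 -18.3  84. ] [447.5 -19.1  83.3] [432.3 -20.8  64.1] [470.  -15.3   7. ] [596.8   0.7   9.7]
```

```bash
python3 - <<'E'
from m2 import *
c=load("wcover"); im=c["img"].astype(int)
g=im[...,1]-im[...,2]  # green minus red
print(g[262,280:362]); print(g[224:300,320])
m=np.zeros((480,640),np.uint8); m[215:308,278:365]=((g<8)*255)[215:308,278:365]
m=cv2.morphologyEx(m,cv2.MORPH_OPEN,np.ones((5,5)))
m=cv2.morphologyEx(m,cv2.MORPH_CLOSE,np.ones((9,9)))
w,q=rect(c,m,(330,270),9,"cover z9")
t=load("wtray")
ex=np.array([np.cos(np.radians(7.1)),np.sin(np.radians(7.1))]); ey=np.array([-ex[1],ex[0]])
far=onz(t,[[270,347.6],[330,347.6],[390,347.0]],14)[:,:2]; print("far",far.round(1),far@ex)
L=onz(t,[[239.9,200],[243.8,250],[247,300]],14)[:,:2];R=onz(t,[[421,250],[416.8,300]],14)[:,:2]
print("L",L@ey,"R",R@ey)
e=np.array([455,-15.3]); print("edge",e@ex,e@ey)
n=onz(t,[[255,168.3],[410,167.3]],6)[:,:2]; print("near",n@ex)
E
```

```text
[42 43 42 43 42 44 43 47 41 24  5 -3 -2 -2 -2 -2 -4 -1 -2 -2 -3 -1 -2  0
 -3 -2 -3 -3 -2 -3 -3 -2 -3 -3 -2 -1 -2 -3 -2 -2 -1 -3 -2 -3 -2 -3 -7 -2
 -3 -2 -3 -4 -3 -4 -4 -5 -4 -2 -4 -3 -4 -4 -3 -3 -3 -4 -3 -3 -4 -3 -2 -2
  7 21 28 29 28 28 30 30 29 28]
[19 20 23 23 25 23 16  8 -2 -4 -4 -3 -5 -2 -4 -5 -4 -4 -1 -1 -3 -3 -3 -4
  0 -4 -2 -3 -3 -4 -3 -3 -2 -3 -1 -4 -3 -2 -1 -2 -2 -2 -2 -2 -2 -2 -1 -3
 -2 -2 -3 -3 -3 -2 -3 -3 -3 -2 -2 -2 -2 -4 -5 -2 -2 -1 -1  7 28 44 45 49
 46 45 48 44]
cover z9 1 [ 289  231   63   61 3683] w [ 510.9 -427.8] size [53.5 51.8] ang 7.88
far [[663.1 -60.9]
 [654.5   8. ]
 [645.3  76.9]] [650.45745655 650.49137617 649.82866274]
L [-166.04507001 -165.35609244 -165.43178674] R [24.1206508  23.58222895]
edge 449.61992914376776 -71.42135056657216
near [446.45748421 445.49889544]
```

>>> {"method": "drive_tool", "body": {
  "steps": [
    [[-0.07, -0.014, 0, 0, 0, 0], [-0.07, -0.014, 0.1, 0, 0, 0], [-0.07, -0.014, 0.2, 0, 0, 0], [-0.07, -0.014, 0.26, 0, 0, 0], [-0.07, -0.014, 0.26, 0, 0, 0]]
  ],
  "gripper": 0.5,
  "newtons": 30
}}

```text
time_s: 3.8
ee_pos: [509.7, -421.1, 43.7]
tool_rot: [-0.064, 0.998, 0.003, -0.002]
force: [0.6, 0.9, 0.2]
finger_gap: 0.75
gripper_force: 0.0
```

```bash
python3 - <<'E'
from m2 import *
o=r.get_obs(); print(o["ee_pos"],o["tool_rot"],o["finger_gap"],o["qd"].round(3)); c=snap("wrist"); save("wc2",c)
R=Ro.from_quat(o["tool_rot"]).as_matrix()
d=np.array([510.9,-427.8,2])-4*np.array([.9923,.1236,0])-o["ee_pos"]; print("tool d/400",(R.T@d/400).round(4))
E
```

```text
[ 509.68458436 -421.14658671   43.66993153] [-0.06372691  0.99796168  0.00278107 -0.00190544] 0.7497663111828828 [ 0.004 -0.056  0.03  -0.047  0.014  0.046 -0.007]
tool d/400 [ 0.0087 -0.0175  0.1041]
```

View pics/wc2.png

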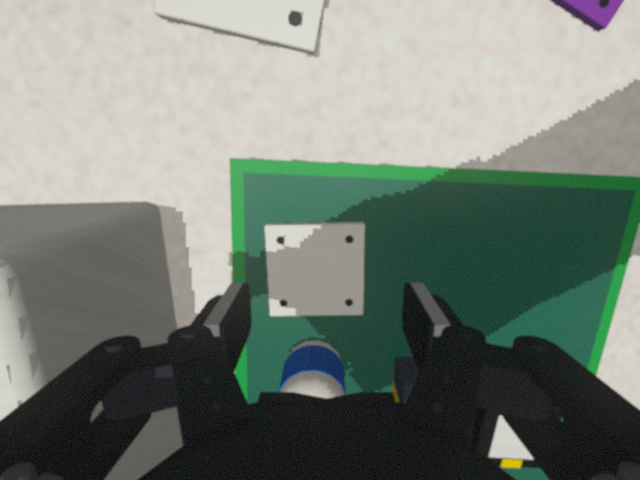

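The gripper stands over the cover, which is at (265–365, 223–317). The bottle is at (313,375) and is clear of the fingers. The TCP is still settling, so I'll hold briefly and read it again.

>>> {"method": "drive_tool", "body": {
  "steps": [
    [[0, 0, 0, 0, 0, 0], [0, 0, 0, 0, 0, 0]]
  ]
}}

```text
time_s: 4.05
ee_pos: [510.7, -426.3, 49.5]
tool_rot: [-0.062, 0.998, -0.001, 0.001]
force: [-0.3, 1.0, -0.3]
finger_gap: 0.752
gripper_force: 0.0
```

```bash
python3 - <<'E'
from m2 import *
o=r.get_obs(); print(o["ee_pos"],o["tool_rot"],o["qd"].round(3)); c=snap("wrist"); save("wc3",c)
im=c["img"].astype(int); g=im[...,1]-im[...,2]
m=np.zeros((480,640),np.uint8); m[205:330,255:380]=((g<8)*255)[205:330,255:380]
m=cv2.morphologyEx(m,cv2.MORPH_OPEN,np.ones((5,5))); m=cv2.morphologyEx(m,cv2.MORPH_CLOSE,np.ones((9,9)))
w,q=rect(c,m,(330,270),9,"cover z9")
R=Ro.from_quat(o["tool_rot"]).as_matrix()
d=np.array([*q[0],2])-4*np.array([.9923,.1236,0])-o["ee_pos"]; print("tool d/400",(R.T@d/400).round(4))
E
```

```text
[ 510.73414829 -426.32297999   49.52122526] [-6.20978663e-02  9.98068567e-01 -9.37619996e-04  1.45322152e-03] [ 0.007 -0.001  0.004  0.008 -0.001 -0.003  0.001]
cover z9 1 [ 277  219   97   91 8509] w [ 511.  -427.5] size [53.  52.2] ang 7.93
tool d/400 [ 0.01   -0.0026  0.1188]
```

>>> {"method": "drive_tool", "body": {
  "steps": [
    [[0.01, -0.003, 0.04, 0, 0, 0.013], [0.01, -0.003, 0.08, 0, 0, -0.013], [0.01, -0.003, 0.105, 0, 0, -0.013], [0.01, -0.003, 0.115, 0, 0, -0.013], [0.01, -0.003, 0.115, 0, 0, -0.013]]
  ]
}}

```text
time_s: 4.6
ee_pos: [504.6, -427.4, -0.0]
tool_rot: [-0.068, 0.998, 0.001, -0.001]
force: [-0.6, -0.1, -0.8]
finger_gap: 0.751
gripper_force: 0.0
```

>>> {"method": "drive_tool", "body": {
  "steps": [
    [[0, 0, 0, 0, 0, 0], [0, 0, 0, 0, 0, 0]]
  ]
}}

```text
time_s: 4.8
ee_pos: [505.6, -428.1, 1.8]
tool_rot: [-0.068, 0.998, -0.0, 0.0]
force: [-0.9, 1.2, 0.6]
finger_gap: 0.745
gripper_force: 0.0
```

>>> {"method": "drive_tool", "body": {
  "steps": [
    [[0, 0, 0.003, 0, 0, 0], [0, 0, 0.003, 0, 0, 0], [0, 0, 0.003, 0, 0, 0], [0, 0, 0.003, 0, 0, 0], [0, 0, 0.003, 0, 0, 0]]
  ],
  "gripper": -1,
  "newtons": 30
}}

```text
time_s: 5.3
ee_pos: [505.6, -428.1, 1.0]
tool_rot: [-0.068, 0.998, -0.0, 0.001]
force: [-0.7, 0.5, 5.8]
finger_gap: 0.596
gripper_force: 31.0
```

>>> {"method": "drive_tool", "body": {
  "steps": [
    [[0, 0, -0.05, 0, 0, 0], [0, 0, -0.15, 0, 0, 0], [0, 0, -0.27, 0, 0, 0], [0, 0, -0.38, 0, 0, 0], [0, 0, -0.45, 0, 0, 0]]
  ]
}}

```text
time_s: 5.8
ee_pos: [505.9, -428.6, 183.9]
tool_rot: [-0.068, 0.998, -0.001, 0.002]
force: [0.1, -1.6, -0.3]
finger_gap: 0.596
gripper_force: 31.6
```

>>> {"method": "drive_tool", "body": {
  "steps": [
    [[0.0, 0.1, 0, 0, 0, 0], [0, 0.22, 0, 0, 0, 0], [0, 0.345, 0, 0, 0, 0], [0, 0.47, 0, 0, 0, 0], [0, 0.59, 0, 0, 0, 0]]
  ]
}}

```text
time_s: 6.3
ee_pos: [472.4, -191.8, 180.1]
tool_rot: [-0.069, 0.998, 0.0, 0.0]
force: [1.7, 0.4, -0.7]
finger_gap: 0.591
gripper_force: 31.6
```

```bash
python3 - <<'E'
from m2 import *
c=snap("wrist"); o=r.get_obs(); print(o["ee_pos"],o["tool_rot"],o["finger_gap"],o["gripper_force"]); save("wheld",c)
E
```

```text
[ 471.76508125 -183.3450133   179.46944029] [-7.19888820e-02  9.97400993e-01  2.86102232e-03 -8.21720093e-04] 0.5913054715975823 31.647273302078247
```

View pics/wheld.png

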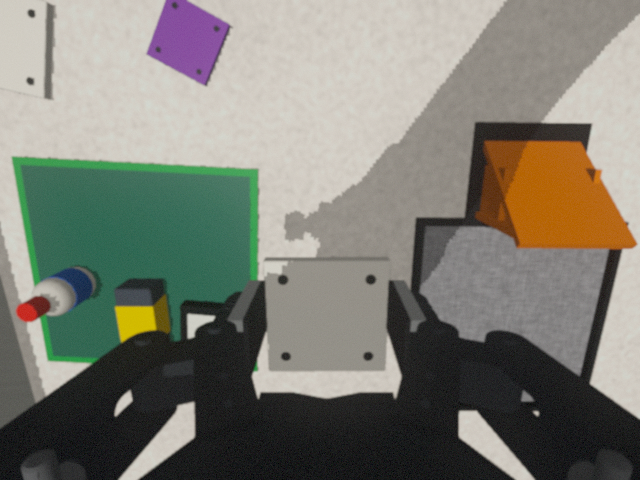

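The cover is held square at (265–388, 258–370), with the plain white face up and the other parts undisturbed. Next I go over the ramp edge.

>>> {"method": "drive_tool", "body": {
  "steps": [
    [[-0.008, 0.12, 0, 0, 0, 0.012], [-0.016, 0.24, 0, 0, 0, 0.012], [-0.024, 0.35, 0, 0, 0, 0.012], [-0.031, 0.42, 0, 0, 0, 0.012], [-0.031, 0.45, 0, 0, 0, 0.012]]
  ]
}}

```text
time_s: 6.85
ee_pos: [460.7, -11.0, 180.2]
tool_rot: [-0.064, 0.998, 0.0, 0.0]
force: [0.3, -0.6, 0.1]
finger_gap: 0.593
gripper_force: 31.7
```

>>> {"method": "drive_tool", "body": {
  "steps": [
    [[0, 0, 0, 0, 0, 0], [0, 0, 0, 0, 0, 0], [0, 0, 0, 0, 0, 0], [0, 0, 0, 0, 0, 0]]
  ]
}}

```text
time_s: 7.25
ee_pos: [460.8, -15.5, 180.1]
tool_rot: [-0.061, 0.998, -0.0, -0.0]
force: [0.4, 0.7, -0.1]
finger_gap: 0.594
gripper_force: 31.7
```

```bash
python3 - <<'E'
from m2 import *
o=r.get_obs(); print(o["ee_pos"],o["tool_rot"],o["qd"].round(3))
R=Ro.from_quat(o["tool_rot"]).as_matrix(); c=snap("wrist")
im=c["img"]; h=cv2.cvtColor(im,cv2.COLOR_BGR2HSV)
print("row/col probes", h[315,255:275,2], h[315,380:400,2], h[245:265,330,2], h[362:378,330,2])
d=np.array([461.2,-14.2,118])-o["ee_pos"]; print("tool d/400",(R.T@d/400).round(4), "tilt",Ro.from_matrix(R).as_euler("zyx",degrees=True).round(2), R[:,2].round(4))
print("plate ctr px(327,314.5) at z",onz(c,[[327,314.5]],o["ee_pos"][2]+8).round(1))
E
```

```text
[460.80757595 -15.48590356 180.05976709] [-6.08470334e-02  9.98147089e-01 -1.63126458e-04 -1.18185987e-06] [-0.004 -0.003 -0.006 -0.    -0.003 -0.    -0.004]
row/col probes [ 40  36  40  40  35  37  30  28  37  35  54  91 123 130 131 130 129 126
 130 131] [131 130 131 130 129 127 115  70  41  30  36  31  39  32  31  29  37  28
  29  37] [ 80  75  78  78  77  74  78  79  77  76  75  85  94  99 104 110 125 127
 131 132] [127 133 130 132 129 128 126 126 123 122 119 115 114 115 118 117]
tool d/400 [-0.0014  0.0031  0.1551] tilt [173.02   0.   179.98] [ 0.e+00 -3.e-04 -1.e+00]
plate ctr px(327,314.5) at z [[464.9 -15.2 188.1]]
```

>>> {"method": "drive_tool", "body": {
  "steps": [
    [[-0.003, 0.003, 0.05, 0, 0, 0], [-0.003, 0.003, 0.1, 0, 0, 0], [-0.003, 0.003, 0.14, 0, 0, 0], [-0.003, 0.003, 0.155, 0, 0, 0], [-0.003, 0.003, 0.155, 0, 0, 0]]
  ]
}}

```text
time_s: 7.8
ee_pos: [461.3, -13.2, 117.5]
tool_rot: [-0.062, 0.998, -0.0, -0.001]
force: [0.0, -0.0, -0.5]
finger_gap: 0.591
gripper_force: 31.7
```

>>> {"method": "drive_tool", "body": {
  "steps": [
    [[0, 0, 0, 0, 0, 0], [0, 0, 0, 0, 0, 0], [0, 0, 0, 0, 0, 0], [0, 0, 0, 0, 0, 0]]
  ]
}}

```text
time_s: 8.2
ee_pos: [462.1, -12.6, 118.5]
tool_rot: [-0.062, 0.998, 0.0, 0.0]
force: [0.2, 0.5, 0.6]
finger_gap: 0.593
gripper_force: 31.7
```

>>> {"method": "drive_tool", "body": {
  "steps": [
    [[0, 0, 0, 0, 0, 0], [0, 0, 0, 0, 0, 0], [0, 0, 0, 0, 0, 0], [0, 0, 0, 0, 0, 0], [0, 0, 0, 0, 0, 0]]
  ],
  "gripper": 1
}}

```text
time_s: 8.7
ee_pos: [461.8, -12.7, 118.1]
tool_rot: [-0.062, 0.998, -0.0, 0.0]
force: [0.3, -0.5, -0.5]
finger_gap: 1.0
gripper_force: 0.0
```

>>> {"method": "drive_tool", "body": {
  "steps": [
    [[0, 0, -0.05, 0, 0, 0], [0, 0, -0.15, 0, 0, 0], [0, 0, -0.2, 0, 0, 0], [0, 0, -0.2, 0, 0, 0], [0, 0, -0.2, 0, 0, 0]]
  ]
}}

```text
time_s: 9.2
ee_pos: [461.7, -12.6, 198.0]
tool_rot: [-0.062, 0.998, 0.0, 0.0]
force: [-1.1, 0.4, -1.1]
finger_gap: 1.006
gripper_force: 0.0
```

```bash
python3 - <<'E'
from m2 import *
o=r.get_obs(); print(o["ee_pos"],o["qd"].round(3)); c=snap("wrist"); save("wflip",c)
E
```

```text
[461.74348191 -12.55522296 198.03487838] [ 0.001  0.021 -0.003  0.019 -0.002 -0.003  0.001]
```

View pics/wflip.png

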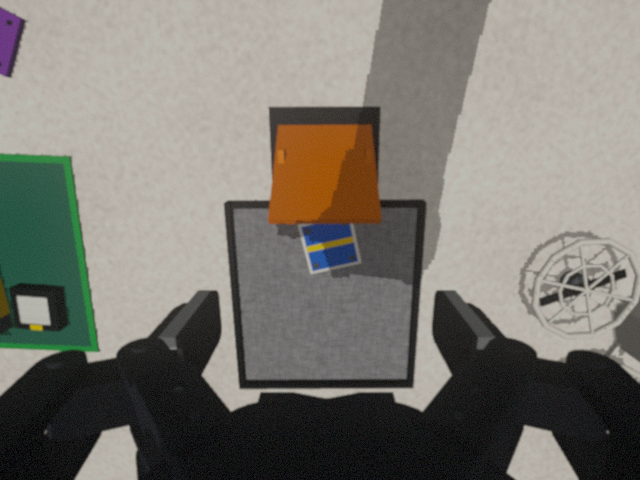

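The flip worked: the cover lies blue face up in the tray at (330,247), turned about 10° and close under the ramp nose. I'll measure its pose.

```bash
cat > cov.py <<'E'
from m2 import *
def cover(c,seed,z,roi):
    h=cv2.cvtColor(c["img"],cv2.COLOR_BGR2HSV); x0,y0,x1,y1=roi
    m=cv2.inRange(h,(95,80,40),(130,255,255))|cv2.inRange(h,(18,100,80),(38,255,255))
    k=np.zeros_like(m); k[y0:y1,x0:x1]=m[y0:y1,x0:x1]; k=cv2.morphologyEx(k,cv2.MORPH_CLOSE,np.ones((9,9)))
    return rect(c,k,seed,z,"blue")
E
python3 - <<'E'
from cov import *
c=load("wflip"); w,q=cover(c,(330,247),12,(285,215,375,285)); print(cv2.boxPoints(q).round(1))
ex=np.array([np.cos(np.radians(7.1)),np.sin(np.radians(7.1))]); ey=np.array([-ex[1],ex[0]])
B=cv2.boxPoints(q); print("stand coords", np.c_[B@ex-445.4,B@ey+71.1].round(1), (np.array(q[0])@ex-445.4).round(1))
h=cv2.cvtColor(c["img"],cv2.COLOR_BGR2HSV)
print(h[215:232,330],h[262:280:2,335],)
corn=onz(c,[[311.5,272.5],[361,263],[355,222]],12); print(corn.round(1))
E
```

```text
blue 1 [ 302  224   55   46 1950] w [492.3  -5.9] size [45.  45.2] ang 19.82
[[463.5   7.7]
 [478.8 -34.8]
 [521.1 -19.6]
 [505.8  23. ]]
stand coords [[ 15.5  21.5]
 [ 25.4 -22.6]
 [ 69.3 -12.7]
 [ 59.4  31.4]] 42.4
[[ 13 201 118]
 [ 14 228 114]
 [ 13 226 115]
 [ 14 255 112]
 [ 12 208 109]
 [ 14 255 100]
 [ 13 221 104]
 [ 13 196  99]
 [177  92  86]
 [125  89  92]
 [113 149 101]
 [111 164 101]
 [111 176  94]
 [111 174  95]
 [111 163 103]
 [111 160 102]
 [112 164 101]] [[111 168  97]
 [111 161 103]
 [120  25 110]
 [ 19  18 113]
 [143  14  75]
 [175  20  76]
 [150   7  72]
 [160  10  80]
 [165   5 106]]
[[523.8 -20.1  12. ]
 [507.8  27.2  12. ]
 [467.5  15.4  12. ]]
```

>>> {"method": "drive_tool", "body": {
  "steps": [
    [[-0.06, 0.01, 0.05, 0, 0, -0.12], [-0.111, 0.015, 0.12, 0, 0, -0.212], [-0.111, 0.015, 0.2, 0, 0, -0.212], [-0.111, 0.015, 0.245, 0, 0, -0.212], [-0.111, 0.015, 0.245, 0, 0, -0.212]]
  ],
  "gripper": 0.55
}}

```text
time_s: 9.75
ee_pos: [502.2, -1.4, 96.3]
tool_rot: [-0.172, 0.985, 0.0, -0.004]
force: [-0.1, 0.9, -0.0]
finger_gap: 0.775
gripper_force: 0.0
```

>>> {"method": "drive_tool", "body": {
  "steps": [
    [[0, 0, 0, 0, 0, 0], [0, 0, 0, 0, 0, 0], [0, 0, 0, 0, 0, 0]]
  ]
}}

```text
time_s: 10.05
ee_pos: [505.7, -1.1, 101.1]
tool_rot: [-0.172, 0.985, 0.0, 0.001]
force: [-0.1, 0.3, 0.2]
finger_gap: 0.779
gripper_force: 0.0
```

```bash
python3 - <<'E'
from cov import *
o=r.get_obs(); print(o["ee_pos"],o["tool_rot"],o["qd"].round(3)); c=snap("wrist"); save("wpick",c)
h=cv2.cvtColor(c["img"],cv2.COLOR_BGR2HSV); m=cv2.inRange(h,(100,120,40),(125,255,255)); m[:,:200]=0;m[:,450:]=0
ys,xs=np.nonzero(m); print(np.median(xs),np.median(ys),xs.min(),xs.max(),ys.min(),ys.max())
w,q=cover(c,(int(np.median(xs)),int(np.median(ys))),12,(xs.min()-6,ys.min()-6,xs.max()+6,ys.max()+6))
R=Ro.from_quat(o["tool_rot"]).as_matrix(); a=np.radians(19.8)
d=np.array([*q[0],5])+14*np.array([np.cos(a),np.sin(a),0])-o["ee_pos"]; print("tool d/400",(R.T@d/400).round(4), "tool yaw",np.degrees(np.arctan2(-R[0,1],R[1,1])).round(2),cv2.boxPoints(q).round(1))
E
```

```text
[505.73556166  -1.11852003 101.12653668] [-1.72286277e-01  9.85046447e-01  1.80099890e-05  9.67088696e-04] [-0.001 -0.002 -0.001  0.003 -0.001 -0.002 -0.   ]
327.0 214.0 293 360 188 252
blue 1 [ 293  187   69   67 4449] w [492.2  -5.8] size [45.5 45.7] ang 20.25
tool d/400 [0.0012 0.0006 0.2403] tool yaw 19.84 [[462.9   7.8]
 [478.8 -35.1]
 [521.5 -19.4]
 [505.6  23.6]]
```

>>> {"method": "drive_tool", "body": {
  "steps": [
    [[0, 0, 0.05, 0, 0, 0], [0, 0, 0.1, 0, 0, 0], [0, 0, 0.15, 0, 0, 0], [0, 0, 0.18, 0, 0, 0], [0, 0, 0.2, 0, 0, 0]]
  ]
}}

```text
time_s: 10.6
ee_pos: [505.1, -1.1, 19.7]
tool_rot: [-0.172, 0.985, 0.0, -0.0]
force: [-0.1, 0.6, -0.7]
finger_gap: 0.774
gripper_force: 0.0
```

>>> {"method": "drive_tool", "body": {
  "steps": [
    [[0, 0, 0.015, 0, 0, 0], [0, 0, 0.027, 0, 0, 0], [0, 0, 0.035, 0, 0, 0], [0, 0, 0.04, 0, 0, 0], [0, 0, 0.04, 0, 0, 0]]
  ]
}}

```text
time_s: 11.1
ee_pos: [505.2, -1.2, 4.1]
tool_rot: [-0.172, 0.985, 0.0, 0.0]
force: [0.5, -0.5, -0.3]
finger_gap: 0.778
gripper_force: 0.0
```

>>> {"method": "drive_tool", "body": {
  "steps": [
    [[0, 0, 0, 0, 0, 0], [0, 0, 0, 0, 0, 0]]
  ]
}}

```text
time_s: 11.3
ee_pos: [505.3, -1.2, 4.3]
tool_rot: [-0.172, 0.985, 0.0, 0.0]
force: [0.9, -0.6, -0.5]
finger_gap: 0.774
gripper_force: 0.0
```

>>> {"method": "drive_tool", "body": {
  "steps": [
    [[0, 0, 0, 0, 0, 0], [0, 0, 0, 0, 0, 0], [0, 0, 0, 0, 0, 0], [0, 0, 0, 0, 0, 0], [0, 0, 0, 0, 0, 0]]
  ],
  "gripper": -1,
  "newtons": 30
}}

```text
time_s: 11.8
ee_pos: [505.2, -1.2, 4.6]
tool_rot: [-0.172, 0.985, 0.0, 0.0]
force: [-1.1, 0.4, 5.3]
finger_gap: 0.596
gripper_force: 30.5
```

>>> {"method": "drive_tool", "body": {
  "steps": [
    [[0, 0, -0.03, 0, 0, 0], [0, 0, -0.1, 0, 0, 0], [0, 0, -0.2, 0, 0, 0], [0, 0, -0.3, 0, 0, 0], [0, 0, -0.36, 0, 0, 0]]
  ]
}}

```text
time_s: 12.3
ee_pos: [506.0, -1.3, 151.8]
tool_rot: [-0.172, 0.985, -0.0, 0.002]
force: [-0.2, 0.6, -1.3]
finger_gap: 0.595
gripper_force: 31.7
```

>>> {"method": "drive_tool", "body": {
  "steps": [
    [[0, 0, 0, 0, 0, 0], [0, 0, 0, 0, 0, 0]]
  ]
}}

```text
time_s: 12.5
ee_pos: [505.2, -1.1, 148.9]
tool_rot: [-0.172, 0.985, 0.0, 0.001]
force: [-0.0, -0.4, -0.6]
finger_gap: 0.595
gripper_force: 31.7
```

```bash
python3 - <<'E'
from cov import *
o=r.get_obs(); print(o["ee_pos"],o["tool_rot"],o["qd"].round(3)); c=snap("wrist"); save("wheld2",c)
h=cv2.cvtColor(c["img"],cv2.COLOR_BGR2HSV); m=cv2.inRange(h,(100,120,40),(125,255,255)); m[:,:200]=0;m[:,450:]=0
ys,xs=np.nonzero(m); print(np.median(xs),np.median(ys),xs.min(),xs.max(),ys.min(),ys.max())
w,q=cover(c,(int(np.median(xs)),int(np.median(ys))),o["ee_pos"][2]+8,(xs.min()-6,ys.min()-6,xs.max()+6,ys.max()+6))
R=Ro.from_quat(o["tool_rot"]).as_matrix()
print("plate in tool",(R.T@(np.array([*q[0],o["ee_pos"][2]])-o["ee_pos"])).round(1),"tool yaw",np.degrees(np.arctan2(-R[0,1],R[1,1])).round(2))
E
```

```text
[505.18650789  -1.09406489 148.8878015 ] [-1.72324510e-01  9.85039911e-01  9.48258518e-05  7.92594340e-04] [ 0.004  0.032 -0.007  0.023 -0.003 -0.008  0.002]
326.0 264.0 269 384 221 325
blue 1 [  269   221   116   105 11465] w [492.3  -6.1] size [45.6 46.1] ang 19.81
plate in tool [13.9 -0.4 -0. ] tool yaw 19.85
```

View pics/wheld2.png

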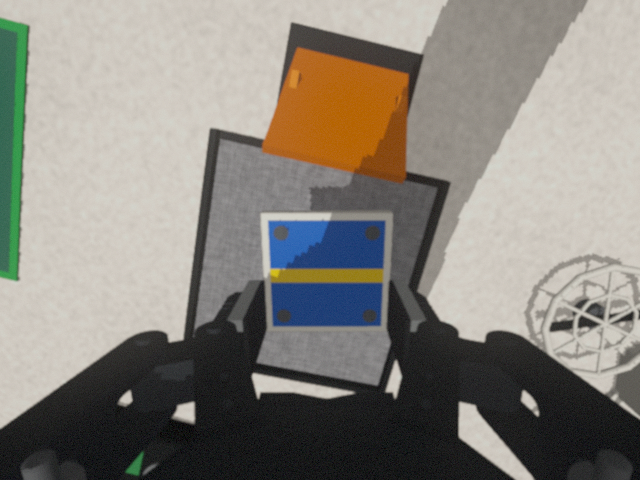

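The cover is held blue face up at (262–392, 212–327), square in the pads. Next I go near the drone and re-measure its pad while stationary.

>>> {"method": "drive_tool", "body": {
  "steps": [
    [[-0.05, 0.08, -0.05, 0, 0, -0.02], [-0.11, 0.19, -0.05, 0, 0, -0.04], [-0.18, 0.31, -0.05, 0, 0, -0.06], [-0.24, 0.41, -0.05, 0, 0, -0.08], [-0.277, 0.474, -0.05, 0, 0, -0.081]]
  ]
}}

```text
time_s: 13.05
ee_pos: [543.9, 218.9, 166.4]
tool_rot: [-0.216, 0.976, 0.0, -0.001]
force: [1.0, 0.2, -0.4]
finger_gap: 0.595
gripper_force: 31.7
```

>>> {"method": "drive_tool", "body": {
  "steps": [
    [[0, 0, 0, 0, 0, 0], [0, 0, 0, 0, 0, 0], [0, 0, 0, 0, 0, 0], [0, 0, 0, 0, 0, 0]]
  ]
}}

```text
time_s: 13.45
ee_pos: [544.9, 213.0, 167.7]
tool_rot: [-0.213, 0.977, -0.0, -0.0]
force: [0.7, -0.2, -0.4]
finger_gap: 0.59
gripper_force: 31.7
```

```bash
python3 - <<'E'
from cov import *
o=r.get_obs(); print(o["ee_pos"],o["tool_rot"],o["qd"].round(3)); c=snap("wrist"); save("wdeck",c)
# predicted pixel of the deck centre
X=np.array([536.1,334.7,52]); p=c["Rc"].T@(X-c["o"]); u=p[:2]/p[2]; u=u*(1+c["k1"]*(u@u)); px=(int(c["fx"]*u[0]+c["cx"]),int(c["fy"]*u[1]+c["cy"])); print(px)
h=cv2.cvtColor(c["img"],cv2.COLOR_BGR2HSV); print(h[px[1],px[0]])
w,q=rect(c,cv2.inRange(h,(0,0,0),(179,255,65)),px,52,"pad"); print(cv2.boxPoints(q).round(1))
R=Ro.from_quat(o["tool_rot"]).as_matrix(); print("tool yaw",np.degrees(np.arctan2(-R[0,1],R[1,1])).round(2))
E
```

```text
[544.8681939  212.99819614 167.67761658] [-2.12797538e-01  9.77096126e-01 -3.74359166e-04 -4.77956487e-04] [ 0.001 -0.006 -0.004 -0.006 -0.002  0.    -0.001]
(471, 283)
[30 10 51]
pad 18 [    0   253   640   227 74336] w [666.  260.7] size [226.1 607.9] ang 24.58
[[436.8 490.1]
 [689.6 -62.7]
 [895.2  31.3]
 [642.4 584.1]]
tool yaw 24.57
```

View pics/wdeck.png

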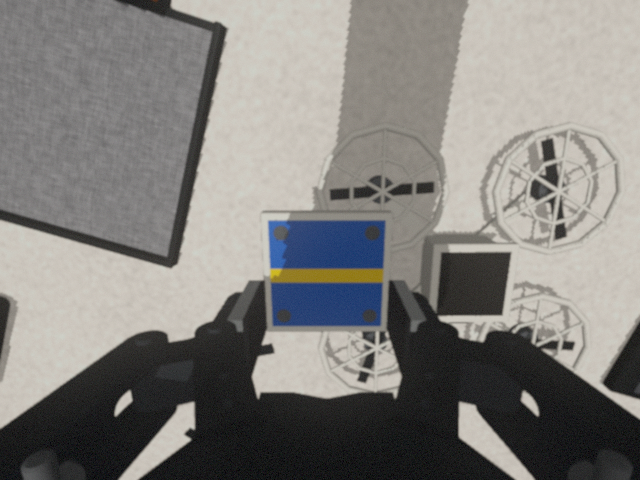

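The pad is visible at (437–511, 252–315) but its mask merges with the gripper, so I'll isolate it.

```bash
python3 - <<'E'
from cov import *
c=load("wdeck"); V=cv2.cvtColor(c["img"],cv2.COLOR_BGR2HSV)[...,2]
m=np.zeros_like(V); m[246:322,436:520]=(V<85)[246:322,436:520]; m=cv2.morphologyEx(m,cv2.MORPH_OPEN,np.ones((15,15)))
print(V[283,430:448],V[283,503:520],V[243:258,475],V[308:326,475])
w,q=rect(c,m,(475,283),52,"pad"); print(cv2.boxPoints(q).round(1))
a=np.radians(24.57); C=np.array([*q[0],0]); tx=np.array([-np.cos(a),-np.sin(a),0]); ty=np.array([-np.sin(a),np.cos(a),0])
T=C-13.9*tx+0.4*ty; d=T-np.array([544.87,213.0,0]); print("TCP target",T.round(1),"tool d/400",(d@tx/400).round(4),(d@ty/400).round(4))
E
```

```text
[112 129 140 145 141 141 137 133 113  72  40  44  38  36  38  40  47  39] [ 52  50  70 123 177 198 204 204 204 203 193 177 167 167 172 178 169] [137 174 196 205 205 206 205 202 185 135  80  54  62  54  56] [ 52  52  46  44  50  46  70 126 181 198 202 202 203 203 199 194 174 171]
pad 1 [ 438  253   70   62 4082] w [536.2 335.3] size [52.  53.1] ang 24.62
[[501.5 348.6]
 [523.6 300.4]
 [570.9 322. ]
 [548.8 370.3]]
TCP target [548.7 341.5   0. ] tool d/400 -0.1422 0.2881
```

>>> {"method": "drive_tool", "body": {
  "steps": [
    [[-0.04, 0.08, 0, 0, 0, 0], [-0.09, 0.18, 0, 0, 0, 0], [-0.125, 0.25, 0, 0, 0, 0], [-0.142, 0.28, 0, 0, 0, 0], [-0.142, 0.287, 0, 0, 0, 0]]
  ]
}}

```text
time_s: 14.0
ee_pos: [548.4, 343.9, 167.8]
tool_rot: [-0.215, 0.977, 0.0, -0.0]
force: [-0.7, -0.5, 0.3]
finger_gap: 0.594
gripper_force: 31.7
```

>>> {"method": "drive_tool", "body": {
  "steps": [
    [[0, 0, 0.05, 0, 0, 0], [0, 0, 0.1, 0, 0, 0], [0, 0, 0.15, 0, 0, 0], [0, 0, 0.18, 0, 0, 0], [0, 0, 0.2, 0, 0, 0]]
  ]
}}

```text
time_s: 14.5
ee_pos: [548.8, 340.8, 87.3]
tool_rot: [-0.213, 0.977, -0.001, -0.0]
force: [0.2, 0.3, -0.1]
finger_gap: 0.597
gripper_force: 31.7
```

>>> {"method": "drive_tool", "body": {
  "steps": [
    [[0, 0, 0, 0, 0, 0], [0, 0, 0, 0, 0, 0], [0, 0, 0, 0, 0, 0], [0, 0, 0, 0, 0, 0]]
  ]
}}

```text
time_s: 14.9
ee_pos: [549.0, 343.1, 89.0]
tool_rot: [-0.214, 0.977, 0.0, 0.001]
force: [1.0, -0.3, 0.4]
finger_gap: 0.593
gripper_force: 31.7
```

```bash
python3 - <<'E'
from cov import *
o=r.get_obs(); print(o["ee_pos"],o["tool_rot"],o["qd"].round(3))
R=Ro.from_quat(o["tool_rot"]).as_matrix(); d=np.array([548.7,341.3,51])-o["ee_pos"]; print("tool d/400",(R.T@d/400).round(4),"yaw",np.degrees(np.arctan2(-R[0,1],R[1,1])).round(2))
E
```

```text
[548.99177625 343.07781891  88.95513655] [-2.13918699e-01  9.76851226e-01  2.86387178e-04  6.25778711e-04] [-0.002  0.001  0.     0.004  0.    -0.002  0.   ]
tool d/400 [ 0.0026 -0.0038  0.0949] yaw 24.7
```

>>> {"method": "drive_tool", "body": {
  "steps": [
    [[0.002, -0.004, 0.03, 0, 0, 0], [0.002, -0.004, 0.055, 0, 0, 0], [0.002, -0.004, 0.07, 0, 0, 0], [0.002, -0.004, 0.08, 0, 0, 0], [0.002, -0.004, 0.083, 0, 0, 0]]
  ]
}}

```text
time_s: 15.4
ee_pos: [548.2, 340.8, 54.0]
tool_rot: [-0.214, 0.977, -0.0, -0.001]
force: [-0.2, 0.1, 0.0]
finger_gap: 0.593
gripper_force: 31.7
```

>>> {"method": "drive_tool", "body": {
  "steps": [
    [[0, 0, 0, 0, 0, 0], [0, 0, 0, 0, 0, 0], [0, 0, 0, 0, 0, 0], [0, 0, 0, 0, 0, 0]]
  ]
}}

```text
time_s: 15.8
ee_pos: [548.7, 341.1, 55.2]
tool_rot: [-0.214, 0.977, 0.0, 0.0]
force: [0.2, -0.5, 0.2]
finger_gap: 0.596
gripper_force: 31.7
```

```bash
python3 - <<'E'
from cov import *
o=r.get_obs(); print(o["ee_pos"],o["tool_rot"],o["qd"].round(3))
R=Ro.from_quat(o["tool_rot"]).as_matrix(); d=np.array([548.7,341.3,51])-o["ee_pos"]; print("tool d/400",(R.T@d/400).round(4),"yaw",np.degrees(np.arctan2(-R[0,1],R[1,1])).round(2))
c=snap("wrist"); save("wpre",c); cv2.imwrite("pics/wpre_c.png",cv2.resize(c["img"][170:390,180:480],(750,550)))
E
```

```text
[548.67122509 341.14315898  55.21060525] [-2.13893611e-01  9.76856922e-01  1.21616064e-04  2.48900056e-04] [-0.     0.    -0.001  0.001  0.001 -0.001  0.001]
tool d/400 [-0.0002  0.0003  0.0105] yaw 24.7
```

View pics/wpre_c.png

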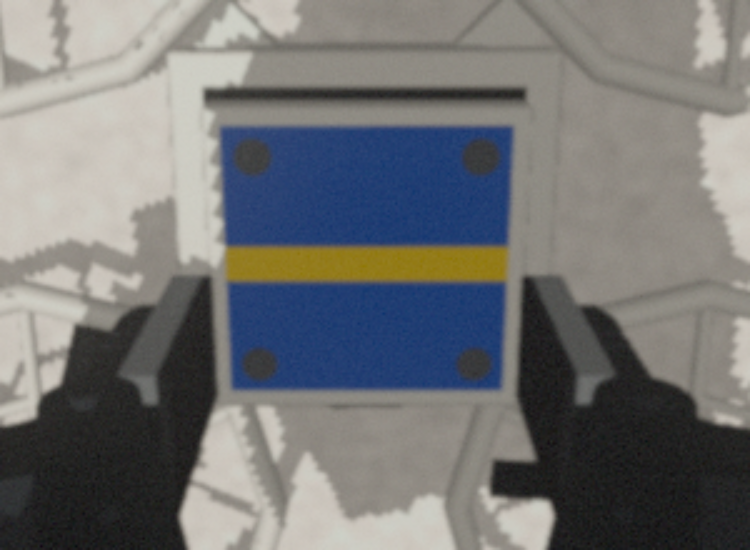

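Just above the deck, the cover lines up left to right with the pad edges (205–525 against cover 212–520 in the crop). I'll check the front-to-back position numerically.

```bash
python3 - <<'E'
from cov import *
c=load("wpre"); g=c["img"][...,1].astype(int); print(g[196:222,326])
a=np.radians(24.65); tx=np.array([-np.cos(a),-np.sin(a)]); ty=np.array([-np.sin(a),np.cos(a)])
print(g[207,255:275],g[207,384:400])
w,q=cover(c,(310,245),63,(255,205,400,340))
e=onz(c,[[326,205.5]],52)[0,:2]; l=onz(c,[[262,207.5],[390,207.5]],52)[:,:2]
print("pad front tx",e@tx,"-> centre",e@tx-27,"pad ty",l@ty,(l@ty).mean(),"plate",np.array(q[0])@tx,np.array(q[0])@ty)
E
```

```text
[139 138 139 141 141 138 137 136 117  80  52  40  44  66  95 106 119 133
 138 139 139 137 141 129 103  79]
[205 207 204 206 202 185 138  79  65  58  63  65  58  60  57  55  56  53
  53  59] [ 40  40  37  43  35  61  99 129 140 139 138 139 140 138 139 140]
blue 1 [  269   221   116   105 11510] w [536.3 335.1] size [45.7 46.2] ang 24.67
pad front tx -600.1729623470308 -> centre -627.1729623470308 pad ty [ 53.89701026 107.8675953 ] 80.88230278085504 plate -627.1726821640593 80.90764893284639
```

>>> {"method": "drive_tool", "body": {
  "steps": [
    [[0, 0, 0.003, 0, 0, 0], [0, 0, 0.006, 0, 0, 0], [0, 0, 0.008, 0, 0, 0], [0, 0, 0.01, 0, 0, 0], [0, 0, 0.01, 0, 0, 0]]
  ]
}}

```text
time_s: 16.35
ee_pos: [548.5, 341.0, 50.8]
tool_rot: [-0.214, 0.977, -0.0, -0.0]
force: [-0.0, -0.1, -0.4]
finger_gap: 0.591
gripper_force: 31.7
```

>>> {"method": "drive_tool", "body": {
  "steps": [
    [[0, 0, 0, 0, 0, 0], [0, 0, 0, 0, 0, 0]]
  ]
}}

```text
time_s: 16.55
ee_pos: [548.5, 341.0, 50.9]
tool_rot: [-0.214, 0.977, 0.0, -0.0]
force: [0.1, 0.8, -0.2]
finger_gap: 0.592
gripper_force: 31.7
```

No contact yet, so I'll lower by small amounts and watch the force.

>>> {"method": "drive_tool", "body": {
  "steps": [
    [[0, 0, 0.001, 0, 0, 0], [0, 0, 0.0015, 0, 0, 0], [0, 0, 0.002, 0, 0, 0], [0, 0, 0.002, 0, 0, 0]]
  ]
}}

```text
time_s: 16.95
ee_pos: [548.6, 341.1, 50.6]
tool_rot: [-0.214, 0.977, 0.0, 0.0]
force: [-2.4, -0.3, 5.9]
finger_gap: 0.594
gripper_force: 32.3
```

>>> {"method": "drive_tool", "body": {
  "steps": [
    [[0, 0, 0.001, 0, 0, 0], [0, 0, 0.001, 0, 0, 0], [0, 0, 0.001, 0, 0, 0], [0, 0, 0.001, 0, 0, 0]]
  ]
}}

```text
time_s: 17.35
ee_pos: [548.6, 341.0, 50.6]
tool_rot: [-0.214, 0.977, 0.0, 0.0]
force: [-3.5, -1.8, 7.7]
finger_gap: 0.593
gripper_force: 32.6
```

>>> {"method": "drive_tool", "body": {
  "steps": [
    [[0, 0, -0.001, 0, 0, 0], [0, 0, -0.001, 0, 0, 0], [0, 0, -0.001, 0, 0, 0], [0, 0, -0.001, 0, 0, 0]]
  ],
  "gripper": 0.6
}}

```text
time_s: 17.75
ee_pos: [548.5, 341.0, 49.9]
tool_rot: [-0.214, 0.977, -0.0, -0.0]
force: [0.7, 0.2, -0.7]
finger_gap: 0.798
gripper_force: 0.0
```

>>> {"method": "drive_tool", "body": {
  "steps": [
    [[0, 0, -0.02, 0, 0, 0], [0, 0, -0.07, 0, 0, 0], [0, 0, -0.14, 0, 0, 0], [0, 0, -0.22, 0, 0, 0], [0, 0, -0.28, 0, 0, 0]]
  ]
}}

```text
time_s: 18.25
ee_pos: [549.0, 341.2, 164.7]
tool_rot: [-0.214, 0.977, 0.0, 0.001]
force: [-0.2, 0.6, 0.3]
finger_gap: 0.802
gripper_force: 0.0
```

>>> {"method": "drive_tool", "body": {
  "steps": [
    [[0, 0, 0, 0, 0, 0], [0, 0, 0, 0, 0, 0], [0, 0, 0, 0, 0, 0]]
  ]
}}

```text
time_s: 18.55
ee_pos: [547.9, 340.7, 161.3]
tool_rot: [-0.214, 0.977, -0.0, -0.001]
force: [0.3, -0.8, -0.5]
finger_gap: 0.797
gripper_force: 0.0
```

```bash
python3 - <<'E'
from cov import *
c=snap("wrist"); h=cv2.cvtColor(c["img"],cv2.COLOR_BGR2HSV); m=cv2.inRange(h,(100,120,40),(125,255,255)); m[:,:200]=0;m[:,450:]=0
ys,xs=np.nonzero(m)
w,q=cover(c,(int(np.median(xs)),int(np.median(ys))),58,(xs.min()-6,ys.min()-6,xs.max()+6,ys.max()+6))
s=snap("scene"); cv2.imwrite("pics/end.png",np.hstack([cv2.resize(s["img"],(400,300)),cv2.resize(c["img"],(400,300))]))
E
```

```text
blue 1 [ 294  187   65   62 3950] w [536.  335.1] size [44.5 45.5] ang 24.67
```

View pics/end.png

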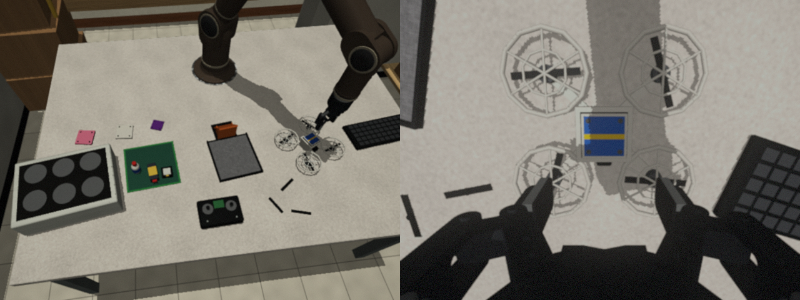

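The cover lies flat, blue face up, on the deck at (603,135) in the right half. Its measured centre is (536.0, 335.1) at 24.7°, within about 0.3 mm and 0.1° of the pad. The bystanders have not moved.

```bash
python3 -c "
from station import r
print(r.hand_in())"
```

```text
the job is handed in; nothing more can be done
None
```

The cover flipped by itself over the ramp into the tray and now lies blue face up on the drone's pad, measured within about 0.3 mm of centre and 0.1° of square, with the bystanders where they were; the job was handed in at about 19 s.

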